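Read a culture dish in half light on the light box

ROBOT

A 6-joint arm with a two-finger parallel gripper is mounted at the origin on the work surface. World frame = base frame: x ahead of the robot, y to its left, z up, the work surface at z = 0. Lengths are in m, angles in rad, forces in N, time in s.
With the tool pointing down it reaches from about 0.35 to 0.775 m from the base axis. Payload 5.5 kg.
Tool frame: the origin (TCP) lies between the finger pads; the fingertips stand 11 mm ahead of it and the grasp point (between the pads) lies 8 mm behind it (tips_ahead is the distance from the TCP to the fingertips, in m); z points along the fingers, y is the line along which they close (so a half turn about z gives the same grasp; the last joint's range is limited). The gripper opens to 85 mm and grips with 20 to 120 N. Pads are 22 mm wide; open, the fingers measure 114 mm over their backs; the gripper's body (76 mm by 85 mm) begins 54 mm behind the grasp point. The pads swing forward as they close: fully open they stand 13 mm farther back than shut.
Start: joints at [-1.446, 0.313, 0.046, 1.304, 0, 1.431], TCP at [0.15, -0.555, 0.242] pointing down, gripper open.
Joint ranges: [-2.76, 2.76], [-0.86, 1.69], [-1.03, 1.26], [-2.2, 2.34], [-1.47, 1.5], [-3.14, 3.14]. Speed limits (rad/s): [2.57, 2.57, 3.14, 3.14, 3.14, 3.14].

INTERFACE

Orientations are given as a unit quaternion [w, x, y, z].
In Python, from workcell import * gives the robot as it stands. The module is installed in compiled form; this text tells all that it offers.
- The arm moves only by the tool jog_arm, never from a script. Its argument "moves" is a list of rows, each an object with "fingers": the closure, from 0 (fully open) to 1 (shut); "slide": the shift along the tool's x, y, z in mm, a list of three; "angular": the turn, a rotation vector about the tool's x, y, z in degrees, a list of three. A call has 1 to 10 rows; each row is the pose to reach, as a shift and turn from the pose commanded when the call began, along the tool's axes at that moment; what a row does not reach only later rows make up. A row lasts 1/12 s, in which the tool goes at most 41.7 mm and 7.16 degrees, less where a joint would pass 70% of its speed; a pose out of reach is approached as far as the arm can. A call with a gripper value outside its range is refused whole. The fingers move at their own pace and stop on an object; "squeeze" is the grip in N (left out, the last holds). Time passes only in rows, so rows that repeat a pose let the fingers close. It gives the time, the measured TCP pose, the force, the opening and the grip force at its end, in the units of the state.
- get_state(): the state, without advancing time (a new reading comes with each control period).
- read_camera(name): name is "side" or "top" or "wrist"; returns a dict with "color" (420x560x3 uint8, red, green, blue), "fovy" (degrees; the focal length in pixels is half the picture's height over the tangent of half this angle, whatever the lens; pixels are square), "cx", "cy" (the principal point, pixels), "world_from_camera" (4x4, takes a point from camera to world coordinates); the wrist camera has in their place "tool_from_camera" (4x4, takes a point from camera to tool coordinates, whose origin is the TCP and whose axes are the flange's). Camera axes: x right, y down, z forward; pixel columns grow to the right and rows downward; lengths in m; the calibration is good to about 2 mm. A picture is of the moment at which its call begins: read the wrist's pose just before it. There is no depth.
- hand_in(): hands the job in; it is judged then, once.
Trained networks look in a picture, given as the dict that the camera call returned (one of the last four; its "shot" number tells which), for a name from the list of things; names that differ only in an ending like _2 or _b are one class to them, and where a whole thing is asked for, a point or a joint stands for the part that bears it (a point fixed in the world has none). Each returns a list of dicts, best first, with "p" (0 to 1); they miss things now and then, are a little off and sometimes report something else, mostly with a low value. They report only what shows in the picture. A call takes as long as a camera call. They do not tell look-alikes from the thing itself.
- look_for(target, picture): "point" ([column, row] in pixels, amid what is visible of it).
- tip_of(target, picture): "point" ([column, row] in pixels: a listed point, or the origin of a listed thing).
The state is a dict: "clock": time; "joint_pos": joint angles; "qvel": joint speeds; "tau": joint torques, N m; "tcp_pos": TCP position; "orientation": TCP orientation; "wrist_force": force on the tool from outside, world axes, zero at the start; "ft_torque": the same for the moment, N m; "finger_gap": finger opening in m; "grip_force": force on a finger pad.
Only numpy, scipy, OpenCV 4.12 (cv2) and the standard library are available. Lean on these libraries where they do the work, as an engineer would, in place of code of your own. Each camera call takes 0.05 s, during which the arm holds its last target. There are 200 camera calls.

TASK

I want to read the yellow culture dish in half light, so that its colonies stand out in relief: push it along the deck of the light box, without lifting it, until it is centred on the white circle of the glass window. Then slide the black tab of the sprung shutter to the red half-way mark, not letting it run far past, and finish while still holding it at half travel with the fingers, as it springs shut when let go. Leave the red dish, the marker, the tip box and the tube rack where they are.

Things in the scene. Friction and masses are not known exactly. Their poses are not given: they have to be found in the camera images.
- dish_center (a point): centre (half-way up) of the closed round culture dish with YELLOW agar and pale colonies: 90 mm diameter, 16 mm high, about 50 g, clear plastic with a flat smooth lid, too wide to grasp; lies loose on the light box's flat deck, left or right of the window. Its centre is 8 mm above the deck. z axis up.
- lightbox: the fixed light box: blue case, flat smooth grey deck, 260 mm (x, depth) by 420 mm (y, length), 60 mm high, turned by up to 0.25 rad. Origin under the middle of the case; the window's centre is 25 mm behind the middle (+x), the tab's slot 95 mm in front of it (-x), along y.
- window (a point): centre of the window, on the deck surface (60 mm above the bench): an 80 mm lit square under a 104 mm square glass pane flush with the deck, ringed by a thin printed white circle of 94 mm diameter. The dish is to be centred here. Axes of the light box: x away from its front edge, y along its length, the way the shutter opens, z up.
- shutter (a joint): travel of the sprung shutter in m: 0 = closed (where it rests), 0.040 = half open, 0.080 = fully open. It slides along the light box's +y axis. Its spring pulls it shut with about 2.3 N when closed, rising 0.9 N per 10 mm (5.9 N at half, 9.5 N fully open). Under the glass a dark blade moves with it: it covers the whole lit square when closed, half of it at half travel.
- tab (a point): centre of the shutter's black finger tab: upright block 12 mm thick along its travel (y), 28 mm wide (x), standing from 2 to 32 mm above the deck in a slot; this point is 17 mm above the deck. White pointer line on its top. Closed, it is 120 mm in front of the window centre (-x) and 40 mm to its -y side. Can be pinched across its thickness from above, or pushed.
- half_mark (a point): point on the deck, in the middle of the slot, where the middle of the tab stands at half travel (120 mm straight in front of the window centre); a red line on the deck at each side of the slot shows it. Shorter black lines 40 mm to either side of it mark closed (-y) and fully open (+y).
- red_dish_center (a point): bystander: centre (half-way up) of an equal dish with RED agar, 90 mm diameter, 16 mm high, loose on the deck on the other side of the window. To be left alone.
- marker_center (a point): bystander: centre of a white marker pen with a blue cap, 115 mm long (its y axis), 13 mm thick, lying on the front part of the deck, beyond the +y end of the tab's slot. To be left alone.
- tip_box_center (a point): bystander: centre of a green pipette-tip box with clear lid, 87 by 124 by 80 mm high, on the bench beside the light box, on its +y side. To be left alone.
- tube_rack_center (a point): bystander: centre of a red tube rack, 78 by 160 by 42 mm high (tube caps to 49 mm), on the bench beside the light box, on its -y side. To be left alone.
Not all that is in view belongs to the job. What is shaped like the part that bears dish_center but blue or purple is not meant.

How it is judged:
On the way:
1. the yellow dish has been pushed to the centre of the window and rests there, with the shutter still closed (horizontal distance between dish_center and window below 0.01 m and linear speed of dish below 0.02 m/s and value of joint shutter below 0.006 m), for 0.2 s.
At the end, for the whole second after the job is handed in: the shutter stands still at half travel (40 mm, give or take 6 mm), held against its spring by the robot's fingers, and the yellow dish rests flat on the deck with its centre within 10 mm of the window's centre, untouched (value of joint shutter between 0.034 and 0.046 m and velocity of joint shutter between -0.01 and 0.01 m/s and contact force between the fingers and shutter above 3 N and horizontal distance between dish_center and window below 0.01 m and z of dish_center in the frame of window between 0.005 and 0.011 m and angle between dish_center's own z axis and vertical below 0.05 rad and linear speed of dish below 0.02 m/s and contact force between the fingers and dish below 0.1 N); the arm keeps its last pose, push and grip.
It fails at once if the yellow dish lifted more than 8 mm off the deck or tipped (z of dish_center in the frame of window above 0.016 m or angle between dish_center's own z axis and vertical above 0.2 rad).
It fails at once if the shutter opened past three quarters (60 mm) (value of joint shutter above 0.06 m).
It fails at once if the red dish, marker, tip box or tube rack moved more than 15 mm (distance of any of red_dish_center, marker_center, tip_box_center, tube_rack_center from where it was at the start of the episode above 0.015 m).
It also fails if it takes over 48 s, if anything falls off the work surface, if the arm or the gripper's body presses on something with over 40 N, if the wrist force passes 120 N, or if a joint passes its speed limit or range.

## Working session

There is one attempt and no reset: what is moved stays moved. The work goes in short steps, Python scripts to look and compute and a tool call to move; the robot and the scene stay as the last step left them, time stands still between calls to the robot, and variables do not carry over. Pictures are saved under pics/ and viewed, at most 13 in all, crops included, and the job is handed in when it is done.

Besides the shell and the picture viewer there is one more tool, called after "Request:" as name(argument=value, ...), one argument or row to a line, values as JSON. jog_arm: Moves the arm, as the interface text tells. Its arguments: {"type":"object","properties":{"moves":{"type":"array","items":{"type":"object","properties":{"fingers":{"type":"number"},"slide":{"type":"array","items":{"type":"number"}},"angular":{"type":"array","items":{"type":"number"}}}}},"squeeze":{"type":"number"}},"required":["moves"]}

```bash
mkdir -p pics; cat > h.py <<'E'
from workcell import *
import numpy as np, cv2
from scipy.spatial.transform import Rotation as R
def ray(c,px,T=None):
    f=c["color"].shape[0]/2/np.tan(np.radians(c["fovy"])/2)
    d=np.array([(px[0]-c["cx"])/f,(px[1]-c["cy"])/f,1.])
    T=np.array(c["world_from_camera"] if T is None else T)
    return T[:3,3],T[:3,:3]@d
def at(c,px,z,T=None):
    o,d=ray(c,px,T); return o+d*(z-o[2])/d[2]
def proj(c,p,T=None):
    f=c["color"].shape[0]/2/np.tan(np.radians(c["fovy"])/2)
    T=np.array(c["world_from_camera"] if T is None else T)
    q=T[:3,:3].T@(np.array(p)-T[:3,3]); return q[:2]/q[2]*f+[c["cx"],c["cy"]]
def toolT(s):
    T=np.eye(4); q=s["orientation"]; T[:3,:3]=R.from_quat([q[1],q[2],q[3],q[0]]).as_matrix(); T[:3,3]=s["tcp_pos"]; return T
def save(n,c): cv2.imwrite("pics/"+n,c[...,::-1])
E
python3 - <<'E'
from h import *
np.set_printoptions(precision=4,suppress=True)
s=get_state(); print({k:np.round(v,4) for k,v in s.items()}); print(toolT(s))
Z=dict(window=.06,half_mark=.06,tab=.077,dish_center=.068,red_dish_center=.068,marker_center=.0665,lightbox=0,tip_box_center=.04,tube_rack_center=.021)
for n in ("top","side"):
    c=read_camera(n); save(n+"0.png",c["color"])
    for k,z in Z.items():
        for r in tip_of(k,c)[:3]: print(n,k,np.round(r["point"],1),round(r["p"],2),at(c,r["point"],z))
E
```

```text
{'clock': np.float64(0.0), 'joint_pos': array([-1.4456,  0.314 ,  0.0449,  1.3036, -0.    ,  1.4312]), 'qvel': array([ 0.0009,  0.0003,  0.0006, -0.0015,  0.0014, -0.0011]), 'tau': array([ -0.0002, -48.0627,  29.8533,   0.0193,  -0.0002,   0.    ]), 'tcp_pos': array([ 0.1504, -0.5544,  0.2414]), 'orientation': array([-0.0009,  0.9912,  0.132 , -0.    ]), 'wrist_force': array([-0.1613,  0.6012, -0.154 ]), 'ft_torque': array([0.014 , 0.0283, 0.0419]), 'grip_force': np.float64(0.0), 'finger_gap': np.float64(0.0853)}
[[ 0.9651  0.2617 -0.0003  0.1504]
 [ 0.2617 -0.9651  0.0018 -0.5544]
 [ 0.0002 -0.0018 -1.      0.2414]
 [ 0.      0.      0.      1.    ]]
top window [316.3 221.3] 0.56 [ 0.6099 -0.0531  0.06  ]
top half_mark [319.7 278.9] 0.59 [ 0.4854 -0.0574  0.06  ]
top tab [336.7 277.6] 0.68 [ 0.4871 -0.092   0.077 ]
top dish_center [344.5 145.4] 0.82 [ 0.7781 -0.1192  0.068 ]
top dish_center [382.9 219.2] 0.65 [ 0.6114 -0.1968  0.068 ]
top dish_center [451.8 194.6] 0.61 [ 0.6638 -0.3498  0.068 ]
top red_dish_center [256.5 221.1] 0.81 [0.6107 0.0766 0.068 ]
top marker_center [255.2 28
[... 304 characters left out ...]
 0.61 [ 0.6083 -0.05    0.06  ]
side half_mark [347.4 228.8] 0.97 [ 0.4876 -0.0416  0.06  ]
side tab [348.6 212.3] 0.56 [ 0.4991 -0.0893  0.077 ]
side dish_center [319.2 184.8] 0.71 [ 0.618  -0.1952  0.068 ]
side dish_center [314.8 165.8] 0.5 [ 0.6634 -0.2874  0.068 ]
side red_dish_center [287.8 238.8] 0.78 [0.6169 0.0597 0.068 ]
side marker_center [329.3 258.8] 0.53 [0.496  0.0901 0.0665]
side marker_center [290.5 244. ] 0.42 [0.6039 0.0741 0.0665]
side lightbox [314.6 236.3] 0.58 [ 0.5795 -0.0471  0.    ]
side lightbox [363.5 167. ] 0.46 [ 0.5407 -0.4373  0.    ]
side tip_box_center [275.2 309.5] 0.84 [0.5674 0.2637 0.04  ]
side tube_rack_center [363.9 165. ] 0.85 [ 0.5361 -0.4175  0.021 ]
```

View pics/top0.png

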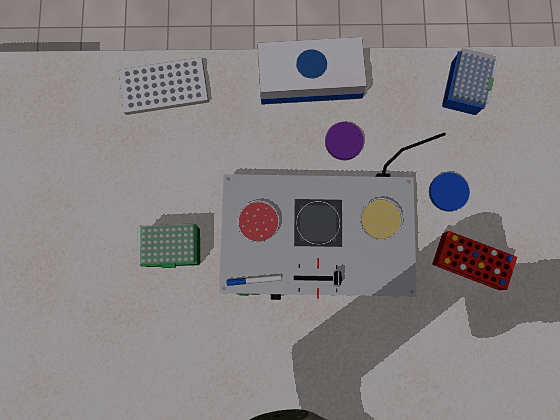

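View pics/side0.png

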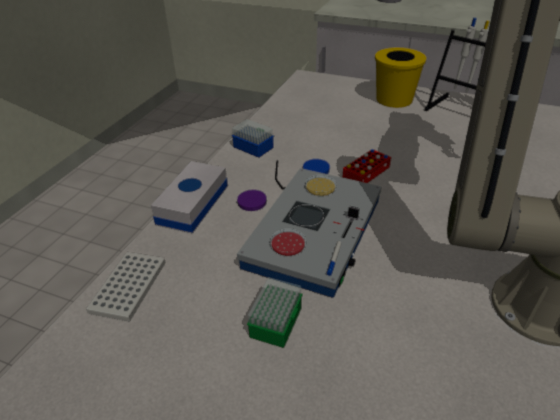

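The things that could be taken for the target in the top view are the yellow dish (382,218), the purple disc (345,140), the blue disc (449,191) and the red dish (259,221). I choose the yellow one at (382,218), which is on the deck. I'll move to its far side and check it in a close crop from there.

Request:
jog_arm(
  moves=[
    {"slide": [511,-126,20],"angular": [0,0,-76],"fingers": 0.3},
    {"slide": [511,-126,20],"angular": [0,0,-76],"fingers": 0.3},
    {"slide": [511,-126,20],"angular": [0,0,-76],"fingers": 0.3},
    {"slide": [511,-126,20],"angular": [0,0,-76],"fingers": 0.3},
    {"slide": [511,-126,20],"angular": [0,0,-76],"fingers": 0.3},
    {"slide": [511,-126,20],"angular": [0,0,-76],"fingers": 0.3},
    {"slide": [511,-126,20],"angular": [0,0,-76],"fingers": 0.3},
    {"slide": [511,-126,20],"angular": [0,0,-76],"fingers": 0.3},
    {"slide": [511,-126,20],"angular": [0,0,-76],"fingers": 0.3},
    {"slide": [511,-126,20],"angular": [0,0,-76],"fingers": 0.3},
  ],
)

```text
clock: 1.83
tcp_pos: [0.5162, -0.3517, 0.2266]
orientation: [0.0, 0.724, 0.689, -0.0]
wrist_force: [-0.1, -1.2, -0.6]
finger_gap: 0.0599
grip_force: 0.0
```

```bash
python3 - <<'E'
from h import *
np.set_printoptions(precision=4,suppress=True)
s=get_state(); print(s["clock"],s["finger_gap"]);T=toolT(s);print(T)
c=read_camera("wrist"); W=T@np.array(c["tool_from_camera"]); print(np.array(c["tool_from_camera"])); save("w1.png",c["color"])
t=read_camera("top")
for n,z in dict(window=.06,half_mark=.06,tab=.077,dish_center=.068).items():
    for r in tip_of(n,c)[:2]: print(n,np.round(r["point"],1),round(r["p"],2),at(c,r["point"],z,W))
# yellow blob / deck from top
im=t["color"]; hsv=cv2.cvtColor(im,cv2.COLOR_RGB2HSV)
m=cv2.inRange(hsv,(18,70,90),(32,255,255)); k,l,st,ce=cv2.connectedComponentsWithStats(m)
for i in range(1,k):
    if st[i,4]>150: print("yel",st[i],ce[i],at(t,ce[i],.074))
m=(im.max(2)<75).astype(np.uint8); k,l,st,ce=cv2.connectedComponentsWithStats(m)
for i in range(1,k):
    if st[i,4]>100: print("dark",st[i],ce[i],at(t,ce[i],.06))
save("top1.png",cv2.resize(im[150:310,200:440],None,fx=3.3,fy=3.3,interpolation=cv2.INTER_CUBIC))
E
```

```text
1.8333 0.059936678686632335
[[ 0.0497  0.9988  0.0003  0.5162]
 [ 0.9988 -0.0497 -0.0005 -0.3517]
 [-0.0004  0.0003 -1.      0.2266]
 [ 0.      0.      0.      1.    ]]
[[-0.0004 -0.9516 -0.3072  0.0784]
 [ 1.      0.0001 -0.0015 -0.0009]
 [ 0.0014 -0.3072  0.9516 -0.1315]
 [ 0.      0.      0.      1.    ]]
dish_center [415.2 185.4] 0.85 [ 0.6558 -0.3489  0.068 ]
dish_center [379.1  12.5] 0.61 [ 0.6106 -0.1953  0.068 ]
yel [ 362  200   39   39 1128] [380.5062 218.9096] [ 0.6112 -0.1904  0.074 ]
dark [442  55  41  60 484] [456.7355  96.5041] [ 0.8931 -0.3797  0.06  ]
dark [261  94 103  11 486] [311.1831  98.5741] [ 0.892  -0.0482  0.06  ]
dark [375 133  71  44 290] [404.9241 153.9   ] [ 0.7593 -0.2544  0.06  ]
dark [ 439  197  121  223 9777] [511.0974 303.2583] [ 0.4288 -0.4622  0.06  ]
dark [ 294  199   48   48 2119] [317.7197 222.5446] [ 0.6071 -0.0561  0.06  ]
dark [165 224  36  44 244] [194.127 247.332] [0.5565 0.2116 0.06  ]
dark [432 231  47  49 227] [443.348  253.2863] [ 0.5367 -0.3254  0.06  ]
dark [294 276  39   5 177] [313.887  277.7966] [ 0.4879 -0.0451  0.06  ]
dark [266 408  50  12 350] [293.0971 415.0171] [0.2106 0.0038 0.06  ]
```

View pics/w1.png

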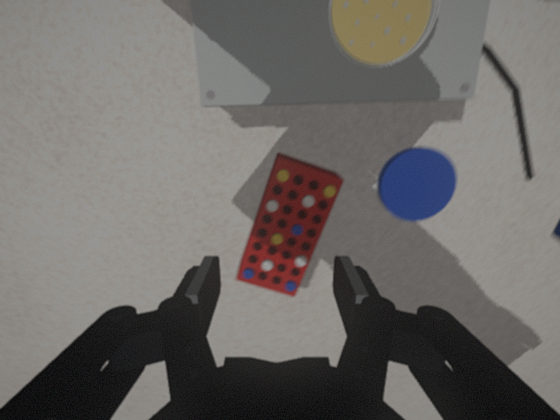

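The wrist view shows the yellow dish with its colonies at (383,10) on the deck. The blue disc at (417,184) is on the bench, so the choice stands. Next I'll get a close view of the window and tab.

Request:
jog_arm(
  moves=[
    {"slide": [230,28,-34]},
    {"slide": [230,28,-34]},
    {"slide": [230,28,-34]},
    {"slide": [230,28,-34]},
    {"slide": [230,28,-34]},
    {"slide": [230,28,-34]},
    {"slide": [230,28,-34]},
    {"slide": [230,28,-34]},
  ],
)

```text
schema error: expected keys fingers, slide, angular
```

```bash
python3 - <<'E'
from h import *
np.set_printoptions(precision=4,suppress=True)
s=get_state(); print(s["clock"],s["finger_gap"]);T=toolT(s);print(T[:3,3])
c=read_camera("wrist"); W=T@np.array(c["tool_from_camera"]); save("w2.png",c["color"])
for n,z in dict(window=.06,half_mark=.06,tab=.077,dish_center=.068).items():
    for r in tip_of(n,c)[:2]: print(n,np.round(r["point"],1),round(r["p"],2),at(c,r["point"],z,W))
im=c["color"].astype(int)
def comps(m,z,a,nm):
    k,l,st,ce=cv2.connectedComponentsWithStats(m.astype(np.uint8))
    for i in range(1,k):
        if st[i,4]>a: print(nm,st[i],ce[i],at(c,ce[i],z,W))
r,g,b=im[...,0],im[...,1],im[...,2]
comps((r>g+60)&(r>b+60),.06,20,"red")
comps((r>b+40)&(g>b+25),.074,200,"yel")
comps(im.max(2)<70,.06,300,"dark")
E
```

```text
2.1333 0.059726077962199656
[ 0.5139 -0.3533  0.2264]
dish_center [379.9   9.4] 0.71 [ 0.6099 -0.1955  0.068 ]
dish_center [416.7 182.5] 0.61 [ 0.6545 -0.3486  0.068 ]
red [ 238  234   71   62 1490] [269.8517 267.753 ] [ 0.5001 -0.4409  0.06  ]
yel [ 333    0   99   62 4529] [379.7063  26.2486] [ 0.6084 -0.2094  0.074 ]
dark [ 483   43   51  135 1033] [514.0774 105.2807] [ 0.7443 -0.2801  0.06  ]
dark [    0   256   560   164 43268] [277.0146 364.6045] [ 0.5003 -0.5811  0.06  ]
```

View pics/w2.png

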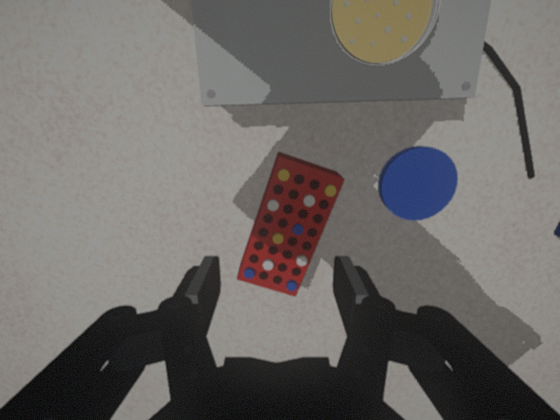

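The move was refused because each row needs all its keys, so this view is unchanged: the dish is still at (380,9). I'll repeat it with complete rows.

Request:
jog_arm(
  moves=[
    {"slide": [230,28,-34],"angular": [0,0,0],"fingers": 0.3},
    {"slide": [230,28,-34],"angular": [0,0,0],"fingers": 0.3},
    {"slide": [230,28,-34],"angular": [0,0,0],"fingers": 0.3},
    {"slide": [230,28,-34],"angular": [0,0,0],"fingers": 0.3},
    {"slide": [230,28,-34],"angular": [0,0,0],"fingers": 0.3},
    {"slide": [230,28,-34],"angular": [0,0,0],"fingers": 0.3},
    {"slide": [230,28,-34],"angular": [0,0,0],"fingers": 0.3},
    {"slide": [230,28,-34],"angular": [0,0,0],"fingers": 0.3},
  ],
)

```text
clock: 3.05
tcp_pos: [0.5555, -0.1241, 0.2612]
orientation: [0.001, 0.726, 0.688, 0.0]
wrist_force: [0.7, -0.2, 0.3]
finger_gap: 0.0597
grip_force: 0.0
```

```bash
cat > m.py <<'E'
from h import *
np.set_printoptions(precision=4,suppress=True)
import sys
s=get_state(); print(s["clock"],s["finger_gap"],s["wrist_force"]);T=toolT(s);print(T[:3])
c=read_camera("wrist"); W=T@np.array(c["tool_from_camera"]); save(sys.argv[1],c["color"])
for n,z in dict(window=.06,half_mark=.06,tab=.077,dish_center=.068).items():
    for r in tip_of(n,c)[:2]: print(n,np.round(r["point"],1),round(r["p"],2),at(c,r["point"],z,W))
im=c["color"].astype(int)
def comps(m,z,a,nm):
    k,l,st,ce=cv2.connectedComponentsWithStats(m.astype(np.uint8))
    for i in range(1,k):
        if st[i,4]>a: print(nm,st[i],ce[i],at(c,ce[i],z,W))
r,g,b=im[...,0],im[...,1],im[...,2]
comps((r>g+60)&(r>b+60),.06,20,"red")
comps((r>b+40)&(g>b+25),.074,200,"yel")
comps(im.max(2)<80,.06,300,"dark")
E
python3 m.py w3.png
```

```text
3.05 0.05965533891765269 [ 0.657  -0.166   0.3228]
[[ 0.054   0.9985  0.0012  0.5555]
 [ 0.9985 -0.054  -0.0008 -0.1241]
 [-0.0008  0.0012 -1.      0.2612]]
window [321.1 123.3] 0.74 [ 0.6068 -0.058   0.06  ]
half_mark [212.3 128.3] 0.7 [ 0.488  -0.0568  0.06  ]
half_mark [297.7 123.2] 0.56 [ 0.5814 -0.0565  0.06  ]
tab [209.1 163.1] 0.71 [ 0.4838 -0.092   0.077 ]
dish_center [323.3 241.9] 0.59 [ 0.6073 -0.1953  0.068 ]
red [ 285    0   78   29 1520] [323.1914  11.3355] [0.6096 0.0471 0.06  ]
red [231 124  19   3  53] [239.7547 124.9245] [ 0.5183 -0.0549  0.06  ]
red [ 238  320   67   42 1030] [269.8223 344.0767] [ 0.533  -0.3511  0.06  ]
yel [ 293  207   69   64 3117] [326.0228 237.0327] [ 0.6096 -0.1865  0.074 ]
dark [ 273   70   99  101 2743] [320.218  117.1852] [ 0.6059 -0.0516  0.06  ]
dark [ 189   75   39   99 1136] [210.2456 134.779 ] [ 0.4849 -0.0635  0.06  ]
dark [ 280   77   83   88 5690] [320.9944 120.7153] [ 0.6067 -0.0553  0.06  ]
dark [ 540   86   20  117 1230] [552.6919 160.8163] [ 0.8679 -0.113   0.06  ]
dark [    0   232   560   188 46237] [289.5348 362.1979] [ 0.5592 -0.3846  0.06  ]
dark [254 300  53  29 802] [280.707  313.9626] [ 0.5507 -0.3019  0.06  ]
```

View pics/w3.png

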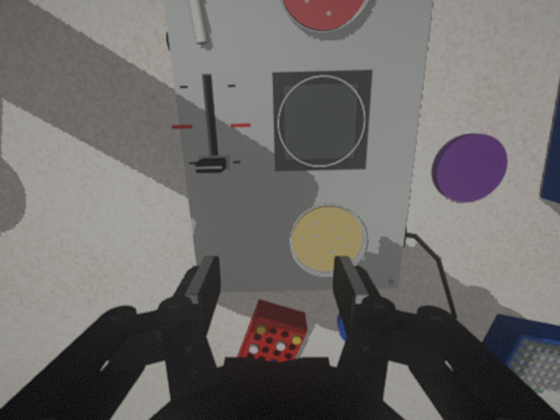

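The window circle is at (321,121), so the window is at about (0.607, −0.056). The red mark is at (211,126), the tab at (210,163) and the yellow dish at (328,240), about (0.610, −0.194). The box yaw is about 0. I'll go behind the dish with the fingers 60 mm apart as a cradle.

Request:
jog_arm(
  moves=[
    {"slide": [-138,60,20],"angular": [0,0,-3.2],"fingers": 0.3},
    {"slide": [-138,60,20],"angular": [0,0,-3.2],"fingers": 0.3},
    {"slide": [-138,60,20],"angular": [0,0,-3.2],"fingers": 0.3},
    {"slide": [-138,60,20],"angular": [0,0,-3.2],"fingers": 0.3},
    {"slide": [-138,60,165],"angular": [0,0,-3.2],"fingers": 0.3},
    {"slide": [-138,60,165],"angular": [0,0,-3.2],"fingers": 0.3},
    {"slide": [-138,60,165],"angular": [0,0,-3.2],"fingers": 0.3},
    {"slide": [-138,60,165],"angular": [0,0,-3.2],"fingers": 0.3},
    {"slide": [-138,60,165],"angular": [0,0,-3.2],"fingers": 0.3},
    {"slide": [-138,60,165],"angular": [0,0,-3.2],"fingers": 0.3},
  ],
)

```text
clock: 4.13
tcp_pos: [0.6062, -0.2667, 0.0941]
orientation: [-0.002, 0.708, 0.706, -0.001]
wrist_force: [-0.2, -0.2, 1.4]
finger_gap: 0.0597
grip_force: 0.0
```

```bash
python3 m.py w4.png
```

```text
4.1333 0.05972229828332588 [-0.2396 -0.2466  1.4021]
[[ 0.0019  1.     -0.0031  0.6062]
 [ 1.     -0.0019  0.0016 -0.2667]
 [ 0.0016 -0.0031 -1.      0.0941]]
dish_center [288.4 129.3] 0.94 [ 0.6114 -0.1957  0.068 ]
red [210 324  34  38 290] [222.0172 339.6586] [ 0.5672 -0.3366  0.06  ]
red [241 340   6  16  27] [242.8148 347.5926] [ 0.5813 -0.3434  0.06  ]
red [ 119  362   50   58 1126] [144.7087 395.2185] [ 0.5064 -0.3875  0.06  ]
yel [  210    35   161   168 20200] [290.0573 118.2784] [ 0.6119 -0.1901  0.074 ]
dark [ 514    0   46   89 1630] [529.1202  45.8865] [ 0.7319 -0.1559  0.06  ]
dark [ 460  154   65  170 1750] [500.8549 233.412 ] [ 0.7412 -0.2573  0.06  ]
dark [    0   256   560   164 46205] [275.0636 361.9452] [ 0.6038 -0.356   0.06  ]
```

View pics/w4.png

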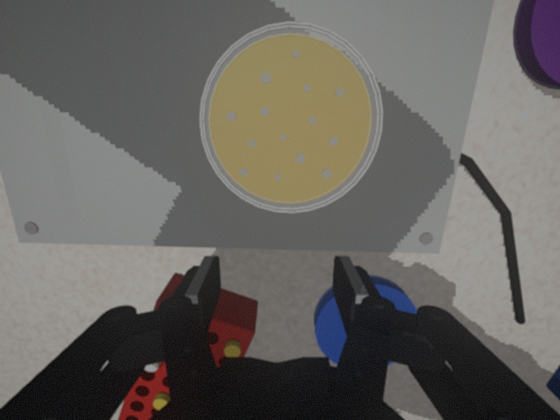

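The dish is centred at (291,118), i.e. (0.612, −0.194), and sits squarely ahead of the two fingers. I'll lower and start pushing.

Request:
jog_arm(
  moves=[
    {"slide": [0,2,17],"angular": [0,0,0],"fingers": 0.3},
    {"slide": [0,2,20],"angular": [0,0,0],"fingers": 0.3},
    {"slide": [12,2,20],"angular": [0,0,0],"fingers": 0.3},
    {"slide": [24,2,20],"angular": [0,0,0],"fingers": 0.3},
    {"slide": [32,2,20],"angular": [0,0,0],"fingers": 0.3},
    {"slide": [40,2,20],"angular": [0,0,0],"fingers": 0.3},
    {"slide": [48,2,20],"angular": [0,0,0],"fingers": 0.3},
    {"slide": [55,2,20],"angular": [0,0,0],"fingers": 0.3},
    {"slide": [60,2,20],"angular": [0,0,0],"fingers": 0.3},
    {"slide": [62,2,20],"angular": [0,0,0],"fingers": 0.3},
  ],
)

```text
clock: 5.22
tcp_pos: [0.6097, -0.2031, 0.0758]
orientation: [0.0, 0.707, 0.707, 0.0]
wrist_force: [-0.7, -0.8, 0.2]
finger_gap: 0.06
grip_force: 0.4
```

```bash
cat >> m.py <<'E'
# dish outline fit: agar hull ellipse
m=((r>b+40)&(g>b+25)).astype(np.uint8)
cs=max(cv2.findContours(m,0,1)[0],key=cv2.contourArea); e=cv2.fitEllipse(cv2.convexHull(cs)); print("ellipse",e,at(c,e[0],.071,W))
E
python3 m.py w5.png
```

```text
5.2167 0.06002452949033074 [-0.7022 -0.8067  0.1907]
[[-0.0008  1.      0.0003  0.6097]
 [ 1.      0.0008 -0.0002 -0.2031]
 [-0.0002  0.0003 -1.      0.0758]]
yel [  191    97   171   168 21500] [276.2413 180.3844] [ 0.6085 -0.1538  0.074 ]
dark [   0    0   43   73 2006] [17.4153 42.3704] [ 0.4931 -0.0942  0.06  ]
dark [ 151    0  241   83 8584] [269.9451  51.5228] [ 0.6057 -0.0979  0.06  ]
dark [ 177    0  192   66 8926] [272.5268  26.417 ] [ 0.6069 -0.088   0.06  ]
dark [ 505   54   55  129 1932] [524.2609 117.4141] [ 0.7272 -0.1261  0.06  ]
dark [    0   245   560   175 45961] [282.4361 362.6086] [ 0.6125 -0.2746  0.06  ]
ellipse ((276.1180725097656, 180.6672821044922), (167.63861083984375, 170.71034240722656), 87.62621307373047) [ 0.6085 -0.1546  0.071 ]
```

Request:
jog_arm(
  moves=[
    {"slide": [9,0,0],"angular": [0,0,0],"fingers": 0.3},
    {"slide": [20,0,0],"angular": [0,0,0],"fingers": 0.3},
    {"slide": [31,0,0],"angular": [0,0,0],"fingers": 0.3},
    {"slide": [42,-1,0],"angular": [0,0,0],"fingers": 0.3},
    {"slide": [53,-1,0],"angular": [0,0,0],"fingers": 0.3},
    {"slide": [64,-1,0],"angular": [0,0,0],"fingers": 0.3},
    {"slide": [74,-1,0],"angular": [0,0,0],"fingers": 0.3},
    {"slide": [82,-1,0],"angular": [0,0,0],"fingers": 0.3},
    {"slide": [87,-1,0],"angular": [0,0,0],"fingers": 0.3},
    {"slide": [89,-1,0],"angular": [0,0,0],"fingers": 0.3},
  ],
)

```text
clock: 6.3
tcp_pos: [0.6086, -0.114, 0.0755]
orientation: [0.0, 0.707, 0.707, -0.0]
wrist_force: [-0.7, 0.7, -0.1]
finger_gap: 0.0596
grip_force: 0.1
```

```bash
python3 m.py w6.png
```

```text
6.3 0.0596432052794713 [-0.7099  0.7442 -0.1349]
[[-0.001   1.      0.      0.6086]
 [ 1.      0.001  -0.0001 -0.114 ]
 [-0.0001  0.     -1.      0.0755]]
window [274.4 191.8] 0.5 [ 0.6065 -0.0737  0.06  ]
half_mark [ 32.  154.4] 0.89 [ 0.486  -0.0546  0.06  ]
tab [ 24.1 240.7] 0.71 [ 0.4857 -0.0937  0.077 ]
dish_center [277.  191.8] 0.86 [ 0.6078 -0.0716  0.068 ]
dish_center [546.3 244.1] 0.78 [ 0.747  -0.0993  0.068 ]
red [ 77 152  43   7 224] [ 97.9598 155.183 ] [ 0.5187 -0.055   0.06  ]
yel [  192    97   170   168 21181] [276.131  179.7178] [ 0.6074 -0.0643  0.074 ]
dark [   0   35   85  233 6964] [ 31.4813 176.3169] [ 0.4829 -0.0657  0.06  ]
dark [ 164   41  229  210 9394] [269.2673  87.9405] [ 0.6041 -0.0239  0.06  ]
dark [ 183   59  185   93 4731] [272.9981  88.4555] [ 0.6059 -0.0241  0.06  ]
dark [ 479  185   81  100 1501] [505.7728 223.565 ] [ 0.73   -0.0911  0.06  ]
dark [    0   213   560   207 44806] [277.4534 363.0533] [ 0.6082 -0.1856  0.06  ]
ellipse ((276.1234436035156, 180.56781005859375), (167.8832244873047, 170.4801025390625), 88.10572814941406) [ 0.6074 -0.0653  0.071 ]
```

View pics/w6.png

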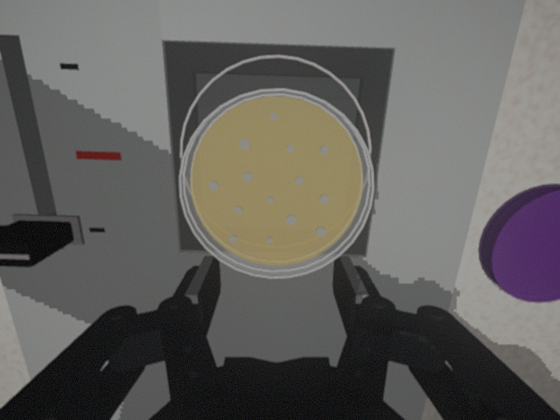

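The dish is in the cradle at (276,181), about 10 mm short of centre. The circle spans columns 181–371 with its top at row 56, and the pane corners are (163,41), (394,48), (180,250) and (367,255).

```bash
python3 - <<'E'
from h import *
np.set_printoptions(precision=4,suppress=True)
s=get_state();T=toolT(s);c=read_camera("wrist");W=T@np.array(c["tool_from_camera"])
for p in [(163,41),(394,48),(180,250),(367,255),(276,56),(181,150),(371,150)]: print(p,at(c,p,.06,W))
H=[at(c,p,.06,W) for p in [(163,41),(394,48),(180,250),(367,255)]]; print("pane",np.mean(H,0))
for z in(.076,):
  for p in [(277,88),(179,181),(375,181)]: print("lid",at(c,p,z,W))
print("lid bottom", at(c,(277,277),.06,W),at(c,(277,277),.076,W))
# predicted outlines for dish at hypothesised centre
for cy in(-.064,-.066,-.068):
  q=[proj(c,(.6074,cy+.045*np.sin(a),.076),W) for a in np.linspace(0,6.28,400)]; print(cy,np.min(q,0),np.max(q,0))
E
```

```text
(163, 41) [ 0.5573 -0.0061  0.06  ]
(394, 48) [ 0.6602 -0.0091  0.06  ]
(180, 250) [ 0.5545 -0.1083  0.06  ]
(367, 255) [ 0.6578 -0.1114  0.06  ]
(276, 56) [ 0.6075 -0.0122  0.06  ]
(181, 150) [ 0.5605 -0.0539  0.06  ]
(371, 150) [ 0.6543 -0.054   0.06  ]
pane [ 0.6074 -0.0587  0.06  ]
lid [ 0.6079 -0.0268  0.076 ]
lid [ 0.5633 -0.066   0.076 ]
lid [ 0.6525 -0.0661  0.076 ]
lid bottom [ 0.6079 -0.1252  0.06  ] [ 0.6079 -0.1156  0.076 ]
-0.064 [275.6893  67.192 ] [275.9998 265.331 ]
-0.066 [275.6977  72.5906] [276.0053 268.8888]
-0.068 [275.7061  77.9341] [276.0109 272.4171]
```

Request:
jog_arm(
  moves=[
    {"slide": [3,0,0],"angular": [0,0,0],"fingers": 0.3},
    {"slide": [6,0,0],"angular": [0,0,0],"fingers": 0.3},
    {"slide": [9,0,0],"angular": [0,0,0],"fingers": 0.3},
    {"slide": [11,0,0],"angular": [0,0,0],"fingers": 0.3},
    {"slide": [11.5,0,0],"angular": [0,0,0],"fingers": 0.3},
    {"slide": [11.5,0,0],"angular": [0,0,0],"fingers": 0.3},
    {"slide": [5,0,0],"angular": [0,0,0],"fingers": 0.3},
    {"slide": [-6,0,0],"angular": [0,0,0],"fingers": 0.3},
    {"slide": [-20,0,0],"angular": [0,0,0],"fingers": 0.3},
    {"slide": [-20,0,0],"angular": [0,0,0],"fingers": 0.3},
  ],
)

```text
clock: 7.43
tcp_pos: [0.609, -0.1385, 0.0756]
orientation: [0.001, 0.708, 0.706, -0.0]
wrist_force: [1.0, 0.4, 0.2]
finger_gap: 0.0598
grip_force: 0.0
```

```bash
python3 m.py w7.png
```

```text
7.4333 0.05977589955392853 [0.981  0.4217 0.2301]
[[ 0.003   1.      0.0009  0.609 ]
 [ 1.     -0.003  -0.0016 -0.1385]
 [-0.0016  0.0009 -1.      0.0756]]
half_mark [ 22.4 103.2] 0.88 [ 0.4885 -0.0547  0.06  ]
tab [  9.2 194.9] 0.7 [ 0.4856 -0.0948  0.077 ]
dish_center [554.5 211.9] 0.96 [ 0.7468 -0.1069  0.068 ]
dish_center [273.7 115. ] 0.85 [ 0.6069 -0.0604  0.068 ]
red [ 64 100  46   8 280] [ 86.5429 103.4893] [ 0.5187 -0.055   0.06  ]
yel [  184     8   182   193 26069] [274.9325 103.175 ] [ 0.6075 -0.0556  0.074 ]
dark [   0    0   74  217 5843] [ 24.045  136.6733] [ 0.4851 -0.0701  0.06  ]
dark [ 156    0   93  211 4425] [183.7494 101.8915] [ 0.5646 -0.0544  0.06  ]
dark [ 327    0   70  106 2425] [372.7513  27.2107] [ 0.6505 -0.0239  0.06  ]
dark [ 296  121   85   93 1839] [351.8494 190.4562] [ 0.6469 -0.0976  0.06  ]
dark [ 486  150   74  109 1523] [509.4977 195.0571] [ 0.7288 -0.1003  0.06  ]
dark [    0   255   560   165 44475] [276.8959 364.0643] [ 0.608  -0.2111  0.06  ]
ellipse ((274.6847229003906, 103.56612396240234), (181.6897430419922, 192.35328674316406), 1.0272060632705688) [ 0.6074 -0.0556  0.071 ]
```

View pics/w7.png

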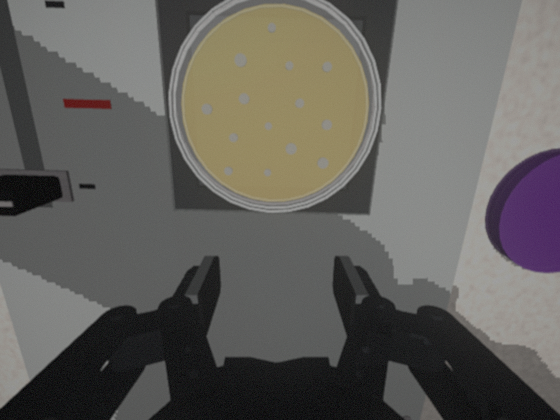

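The dish covers the circle. It measures (0.607, −0.060) against the window at (0.607, −0.058), and the fingers have backed off it. The tab at (30,195) is still at closed. Next I'll lift, turn 90° and go over the tab at about (0.486, −0.0945).

Request:
jog_arm(
  moves=[
    {"slide": [-5,0,-40],"angular": [0,0,-3],"fingers": 0.3},
    {"slide": [-5,0,-80],"angular": [0,0,-10],"fingers": 0.5},
    {"slide": [44,-123,-100],"angular": [0,0,-89],"fingers": 0.5},
    {"slide": [44,-123,-100],"angular": [0,0,-89],"fingers": 0.5},
    {"slide": [44,-123,-100],"angular": [0,0,-89],"fingers": 0.5},
    {"slide": [44,-123,-100],"angular": [0,0,-89],"fingers": 0.5},
    {"slide": [44,-123,-100],"angular": [0,0,-89],"fingers": 0.5},
    {"slide": [44,-123,-100],"angular": [0,0,-89],"fingers": 0.5},
    {"slide": [44,-123,-100],"angular": [0,0,-89],"fingers": 0.5},
    {"slide": [44,-123,-100],"angular": [0,0,-89],"fingers": 0.5},
  ],
)

```text
clock: 8.52
tcp_pos: [0.4855, -0.0906, 0.1758]
orientation: [0.0, 0.194, 0.981, -0.0]
wrist_force: [0.2, 1.0, 0.1]
finger_gap: 0.0426
grip_force: 0.0
```

```bash
python3 -c "
from h import *
s=get_state();T=toolT(s);print(T.round(4),s['joint_pos'],np.degrees(np.arctan2(T[1,0],T[0,0])))"
```

```text
[[-9.251e-01  3.797e-01  6.000e-04  4.855e-01]
 [ 3.797e-01  9.251e-01 -2.000e-04 -9.060e-02]
 [-7.000e-04  1.000e-04 -1.000e+00  1.758e-01]
 [ 0.000e+00  0.000e+00  0.000e+00  1.000e+00]] [-3.47163277e-01  1.88450495e-01 -2.84429104e-01  1.09725566e+00
  2.95457971e-05  4.23116248e-02] 157.68473134860096
```

Request:
jog_arm(
  moves=[
    {"slide": [-1.5,-3.7,10],"angular": [0,0,-22],"fingers": 0.5},
    {"slide": [-1.5,-3.7,40],"angular": [0,0,-22],"fingers": 0.5},
    {"slide": [-1.5,-3.7,50],"angular": [0,0,-22],"fingers": 0.5},
    {"slide": [-1.5,-3.7,50],"angular": [0,0,-22],"fingers": 0.5},
    {"slide": [-1.5,-3.7,50],"angular": [0,0,-22],"fingers": 0.5},
  ],
)

```text
clock: 8.93
tcp_pos: [0.485, -0.0946, 0.1252]
orientation: [-0.001, 0.007, 1.0, 0.0]
wrist_force: [0.1, -0.4, 0.7]
finger_gap: 0.0429
grip_force: 0.0
```

```bash
python3 m.py w8.png
```

```text
8.9333 0.04285795066795484 [ 0.1462 -0.3575  0.713 ]
[[-0.9999  0.0148 -0.0013  0.485 ]
 [ 0.0148  0.9999  0.0005 -0.0946]
 [ 0.0013  0.0005 -1.      0.1252]]
half_mark [334.6 236. ] 0.8 [ 0.4897 -0.0527  0.06  ]
tab [530.1 229.4] 0.68 [0.4797 0.0724 0.077 ]
tab [278.4 242.5] 0.65 [ 0.4865 -0.0936  0.077 ]
dish_center [ 35.5 381.6] 0.78 [ 0.6134 -0.2971  0.068 ]
red [  0 232  31  19 317] [ 11.6278 240.9842] [ 0.4898 -0.2878  0.06  ]
red [  0 262   5  28  74] [  1.0135 272.9189] [ 0.5159 -0.3035  0.06  ]
red [462 330  50  11 150] [483.0533 333.8267] [0.5782 0.0726 0.06  ]
red [ 469  336   59   45 1325] [505.0453 353.3623] [0.5985 0.095  0.06  ]
red [517 350  16  36 144] [526.2361 370.8056] [0.6176 0.1174 0.06  ]
yel [273 329  57  33 970] [303.4691 346.3113] [ 0.5753 -0.0755  0.074 ]
dark [ 406  161  154   23 1382] [471.7323 175.1006] [0.4463 0.0385 0.06  ]
dark [  35  171  300   14 3027] [195.5593 177.514 ] [ 0.4451 -0.1493  0.06  ]
dark [341 174  57  12 434] [362.9654 179.0991] [ 0.4479 -0.0353  0.06  ]
dark [ 262  215  143   56 2032] [306.5768 235.6339] [ 0.4891 -0.0731  0.06  ]
dark [   0  228   42  102 2544] [ 18.5381 279.6427] [ 0.5218 -0.2919  0.06  ]
dark [    0   253   560   167 46087] [273.9097 363.0112] [ 0.6054 -0.0988  0.06  ]
ellipse ((303.3711242675781, 349.4791259765625), (33.204505920410156, 61.41571807861328), 64.6939926147461) [ 0.5812 -0.0752  0.071 ]
```

View pics/w8.png

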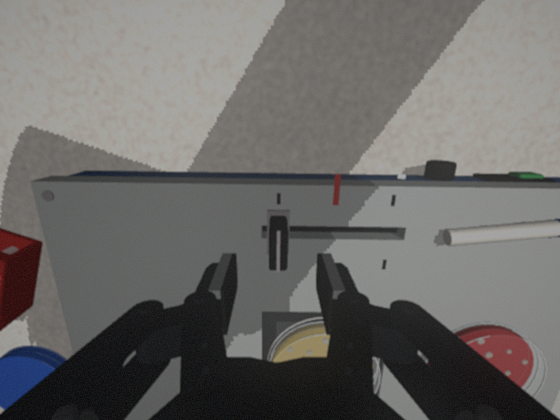

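The tab at (278,243) lies midway between the fingers. I'll descend and pinch.

Request:
jog_arm(
  moves=[
    {"slide": [0,1,20],"angular": [0,0,0],"fingers": 0.5},
    {"slide": [0,1,36],"angular": [0,0,0],"fingers": 0.5},
    {"slide": [0,1,46],"angular": [0,0,0],"fingers": 0.5},
    {"slide": [0,1,46],"angular": [0,0,0],"fingers": 0.7},
    {"slide": [0,1,46],"angular": [0,0,0],"fingers": 1},
    {"slide": [0,1,46],"angular": [0,0,0],"fingers": 1},
    {"slide": [0,1,46],"angular": [0,0,0],"fingers": 1},
    {"slide": [0,1,46],"angular": [0,0,0],"fingers": 1},
    {"slide": [0,1,46],"angular": [0,0,0],"fingers": 1},
    {"slide": [0,1,46],"angular": [0,0,0],"fingers": 1},
  ],
  squeeze=50,
)

```text
clock: 10.02
tcp_pos: [0.4859, -0.0937, 0.0801]
orientation: [0.0, 0.006, 1.0, 0.0]
wrist_force: [-1.9, 4.4, 5.0]
finger_gap: 0.0113
grip_force: 50.2
```

Request:
jog_arm(
  moves=[
    {"slide": [0,5,0],"angular": [0,0,0],"fingers": 1},
    {"slide": [0,11,0],"angular": [0,0,0],"fingers": 1},
    {"slide": [0,17,0],"angular": [0,0,0],"fingers": 1},
    {"slide": [0,23,0],"angular": [0,0,0],"fingers": 1},
    {"slide": [0,29,0],"angular": [0,0,0],"fingers": 1},
    {"slide": [0,34,0],"angular": [0,0,0],"fingers": 1},
    {"slide": [0,37,0],"angular": [0,0,0],"fingers": 1},
    {"slide": [0,38,0],"angular": [0,0,0],"fingers": 1},
    {"slide": [0,38,0],"angular": [0,0,0],"fingers": 1},
  ],
)

```text
clock: 10.77
tcp_pos: [0.487, -0.0568, 0.0801]
orientation: [0.001, 0.006, 1.0, -0.002]
wrist_force: [-1.7, -5.0, 6.2]
finger_gap: 0.0108
grip_force: 50.2
```

```bash
python3 m.py w9.png; python3 - <<'E'
from h import *
c=read_camera("top");save("t9.png",c["color"])
for n,z in dict(half_mark=.06,tab=.077,dish_center=.068,window=.06,red_dish_center=.068,marker_center=.0665).items():
    for r in tip_of(n,c)[:2]: print("top",n,np.round(r["point"],1),round(r["p"],2),at(c,r["point"],z))
w=cv2.imread("pics/w9.png");cv2.imwrite("pics/c9.png",cv2.resize(w[150:400,180:460],None,fx=2.4,fy=2.4,interpolation=cv2.INTER_CUBIC))
E
```

```text
10.7667 0.010784125629041427 [-1.7185 -5.0276  6.1798]
[[-0.9999  0.0127  0.0017  0.487 ]
 [ 0.0127  0.9999 -0.0031 -0.0568]
 [-0.0018 -0.0031 -1.      0.0801]]
half_mark [284.2 262.6] 0.57 [ 0.4884 -0.0528  0.06  ]
tab [272.9 273.5] 0.63 [ 0.4855 -0.0591  0.077 ]
dish_center [277.2 274.7] 0.58 [ 0.4916 -0.0569  0.068 ]
dish_center [529.1 260.2] 0.16 [0.4843 0.0802 0.068 ]
red [281 189   6  37 152] [283.2895 207.1447] [ 0.4549 -0.0532  0.06  ]
red [278 316   5   6  26] [279.9615 318.8846] [ 0.5273 -0.0556  0.06  ]
red [506 382  15   9  27] [513.8148 386.1481] [0.5834 0.1014 0.06  ]
dark [   0  169  560   34 8569] [251.607  189.8127] [ 0.445  -0.0699  0.06  ]
dark [    5   240   542   180 49066] [274.9556 359.9957] [ 0.5593 -0.0592  0.06  ]
top half_mark [319.9 222.9] 0.72 [ 0.60625625 -0.06085805  0.06      ]
top dish_center [344.4 143.7] 0.88 [ 0.78206648 -0.1190884   0.068     ]
top dish_center [450.  195.2] 0.8 [ 0.66254153 -0.34577132  0.068     ]
top window [314.6 235.4] 0.69 [ 0.57903362 -0.04868924  0.06      ]
top window [253.1 282.6] 0.62 [0.47949132 0.08474115 0.06      ]
top red_dish_center [257.5 223. ] 0.73 [0.60656866 0.07445406 0.068     ]
top marker_center [253.7 284.7] 0.63 [0.47488023 0.08308934 0.0665    ]Traceback (most recent call last):
  File "m.py", line 19, in <module>
    cs=max(cv2.findContours(m,0,1)[0],key=cv2.contourArea); e=cv2.fitEllipse(cv2.convexHull(cs)); print("ellipse",e,at(c,e[0],.071,W))
ValueError: max() iterable argument is empty
```

View pics/c9.png

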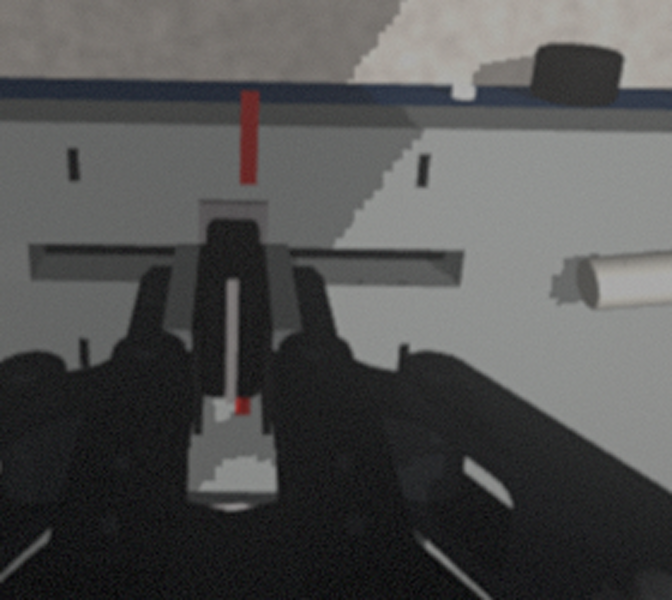

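The tab's foot plate (crop column 233) is about 2.5 mm short of the red line (about column 246). I'll nudge it by that much.

Request:
jog_arm(
  moves=[
    {"slide": [0,1.5,0],"angular": [0,0,0],"fingers": 1},
    {"slide": [0,2.5,0],"angular": [0,0,0],"fingers": 1},
    {"slide": [0,2.5,0],"angular": [0,0,0],"fingers": 1},
    {"slide": [0,2.5,0],"angular": [0,0,0],"fingers": 1},
    {"slide": [0,2.5,0],"angular": [0,0,0],"fingers": 1},
    {"slide": [0,2.5,0],"angular": [0,0,0],"fingers": 1},
  ],
)

```text
clock: 11.87
tcp_pos: [0.487, -0.0546, 0.0801]
orientation: [0.001, 0.007, 1.0, -0.002]
wrist_force: [-1.3, -4.7, 5.4]
finger_gap: 0.011
grip_force: 50.2
```

```bash
python3 - <<'E'
from h import *
s=get_state();print(s["tcp_pos"],s["wrist_force"],s["qvel"].round(4) if hasattr(s["qvel"],"round") else s["qvel"])
c=read_camera("side")
for n,z in dict(half_mark=.06,tab=.077,dish_center=.068,window=.06).items():
    for r in tip_of(n,c)[:2]: print(n,np.round(r["point"],1),round(r["p"],2),at(c,r["point"],z))
w=read_camera("wrist");W=toolT(s)@np.array(w["tool_from_camera"]);save("w10.png",w["color"])
im=cv2.resize(c["color"][150:290,220:400],None,fx=4,fy=4,interpolation=cv2.INTER_CUBIC)
for ctr,col,rr,z in(((.6074,-.0575),(0,255,0),.047,.06),):
  for a in np.linspace(0,6.28,60):
    p=(proj(c,(ctr[0]+rr*np.cos(a),ctr[1]+rr*np.sin(a),z))-[220,150])*4; cv2.circle(im,tuple(int(v) for v in p),1,col,-1)
save("s10.png",im)
E
```

```text
[ 0.48698448 -0.05463739  0.08012408] [-1.26160079 -4.70086507  5.42083368] [ 0.0012 -0.0009 -0.0003 -0.0007  0.0006 -0.0001]
tab [349.8 220.6] 0.37 [ 0.48645075 -0.05646732  0.077     ]
dish_center [308.2 210.3] 0.6 [ 0.60761399 -0.06962209  0.068     ]
dish_center [249. 199.] 0.57 [ 0.78237584 -0.05877495  0.068     ]
window [306.9 216.4] 0.71 [ 0.60517702 -0.05260436  0.06      ]
```

View pics/s10.png

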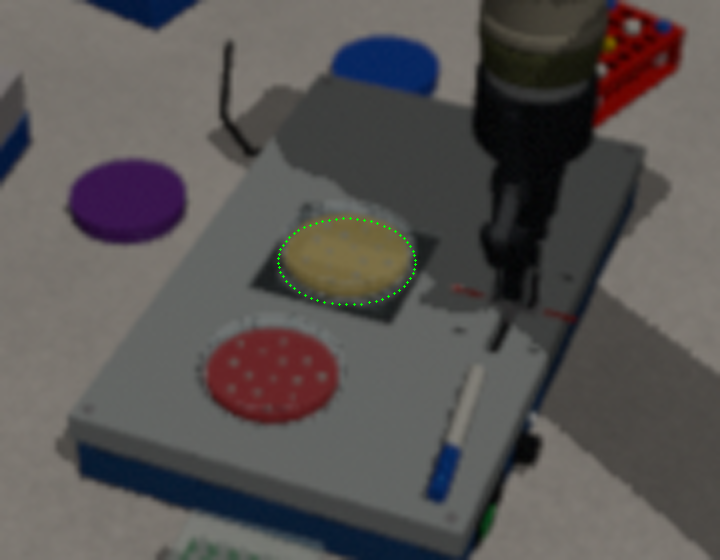

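The side view shows the yellow dish at (347,258) inside the drawn window circle, and the tab held on the red line. The red dish and the marker have not moved. Handing in.

```bash
python3 -c "
from workcell import *
print(hand_in())"
```

```text
the job is handed in; nothing more can be done
None
```

I handed the job in with the yellow dish about 2 mm from the window's centre, by camera measurement, and the shutter tab pinched on the red half-way mark. `hand_in()` gave no pass or fail verdict.

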